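Roll the tin into the counted bay

TASK

In the stockroom count, roll the red tin lying on the black mat into the green bay by pushing along its top with the fingertips (in as many strokes as you like), so that it comes to rest lying centred and square inside the green outline. Touch only the top of the tin: do not shove it from low down, grip it or lift it. Leave everything standing or lying around the mat where it is, and finish clear of the tin.

Things in the scene. Friction and masses are not known exactly. Their poses are not given: they have to be found in the camera images.
- tin: Red steel tin lying on its side, 84 mm diameter, 110 mm long, 0.28-0.56 kg, blank white patch on its side. Origin: middle of its axis, 46 mm above the table (its top line at 88 mm). x is the cylinder's axis; y and z turn as it rolls, z up at the start. It travels half as far as a fingertip moving along on its top without slip. Slight rolling drag stops it soon after a slow push.
- mat: The fixed black rubber counting mat, 190 mm (x) by 460 mm (y), 4 mm thick, flat. Origin at the centre of its underside, on the table; the tin rolls along its y, either way.
- green_bay: The bay wanted: a green outline painted flat on the mat. Inside the lines 150 mm along its x (the tin's length), 108 mm along its y (the rolling direction); lines 8 mm wide. Origin at its centre, 4 mm above the table; axes parallel to the mat's. At either end of the mat, 90 to 135 mm from the tin's start; the tin's axis starts within 0.06 rad of its x.
- orange_bay: The orange bay, the same outline in orange towards the other end of the mat: not the one wanted. Origin and axes as for the green bay.
- stood_tin: Bystander: a blue tin of the same make standing upright, 84 mm across, 110 mm tall. Loose, origin at the centre of its underside. To be left alone.
- amber_bottle: Bystander: an amber glass bottle standing upright, 62 mm across, 200 mm tall. Loose, origin at the centre of its underside. To be left alone.
- jar: Bystander: a clear jar with a white lid standing upright, 72 mm across, 100 mm tall. Loose, origin at the centre of its underside. To be left alone.
- carton: Bystander: a small brown carton, 70 x 100 x 60 mm tall. Loose, origin at the centre of its underside. To be left alone.
- tape_roll: Bystander: a cardboard-brown roll of packing tape lying flat, 90 mm across, 48 mm tall. Loose, origin at the centre of its underside. To be left alone.
- marker: Bystander: a white marker pen with a black cap lying down, 130 mm long along its x, 16 mm thick. Loose, origin at the centre of its underside. To be left alone.
Not all that is in view belongs to the job. Leave any purple or turquoise look-alike of the tin alone.

How it is judged:
On the way, in this order (a step that is already met when the one before it is completed fails the run):
1. the fingertips press on the top of the red tin (contact force between the fingers and tin above 0.3 N and height (world z) of the grasp point above 0.08 m), for 0.05 s.
2. the tin has turned over by rolling (its z axis at least 0.9 rad from vertical), not slid along (angle between tin's own z axis and vertical above 0.9 rad), for 0.05 s.
At the end, for the whole second after the job is handed in: The red tin lies on its side at rest in the green bay: its middle within 15 mm of the bay's centre in the rolling direction and 25 mm along its axis, its axis within 0.25 rad of the bay's x, slower than 10 mm/s (y of tin in the frame of green_bay between -0.015 and 0.015 m and x of tin in the frame of green_bay between -0.025 and 0.025 m and angle between the x axis of tin and the x axis of green_bay, either way round below 0.25 rad and height (world z) of tin between 0.04 and 0.052 m and linear speed of tin below 0.01 m/s and angular speed of tin below 0.25 rad/s); the robot touches nothing.
It fails at once if the red tin is lifted or tipped up (its middle more than 12 mm above where it lies) (height (world z) of tin above 0.058 m).
It fails at once if the tin is pushed or gripped low down (touched by the fingers with the grasp point less than 75 mm above the table, that is with the fingertips well below its top) (contact force between the fingers and tin above 0.5 N and height (world z) of the grasp point below 0.075 m).
It fails at once if a bystander is moved more than 15 mm (distance of any of stood_tin, amber_bottle, jar, carton, tape_roll, marker from where it was at the start of the episode above 0.015 m).
It also fails if it takes over 64 s, if anything falls off the work surface, if the arm or the gripper's body presses on something with over 40 N, if the wrist force passes 120 N, or if a joint passes its speed limit or range.

ROBOT

A 6-joint arm with a two-finger parallel gripper is mounted at the origin on the work surface. World frame = base frame: x ahead of the robot, y to its left, z up, the work surface at z = 0. Lengths are in m, angles in rad, forces in N, time in s.
With the tool pointing down it reaches from about 0.275 to 0.875 m from the base axis. Payload 12.5 kg.
Tool frame: the origin (TCP) lies on the centre line of the jaws, within the pads' length; the fingertips stand r.finger_overhang ahead of it and the grasp point (between the pads) lies 3 mm ahead of it (r.finger_overhang is the distance from the TCP to the fingertips, in m); z points along the fingers, y is the direction in which the jaws open and shut (so a half turn about z gives the same grasp; the last joint's range is limited). The gripper opens to 85 mm and grips with 20 to 120 N. Pads are 22 mm wide; open, the fingers measure 114 mm over their backs; the gripper's body (76 mm by 85 mm) begins 54 mm behind the grasp point. The pads swing forward as they close: fully open they stand 13 mm farther back than shut.
Start: joints at [-1.372, 0.351, 1.652, -0, 1.139, -0.085], TCP at [0.154, -0.528, 0.253] pointing down, gripper open.
Joint ranges: [-2.75, 2.75], [-0.79, 2.1], [0.01, 2.65], [-1.57, 4.71], [0.07, 3.14], [-2.87, 2.87]. Speed limits (rad/s): [2.22, 2.22, 2.79, 3.14, 3.14, 3.14].

INTERFACE

Orientations are given as a unit quaternion [x, y, z, w].
In Python, from cell import r, optics gives the robot as it stands. The module is installed in compiled form; this text tells all that it offers. Calls block until the motion is done:
- r.move_to(position, orientation): joint-space move of the TCP to a pose.
- r.move_linear(position, rot=None, vel=0.15): straight line of the TCP; rot=None keeps the orientation; vel is the mean speed in m/s.
- r.set_joints(angles): joint-space move.
- r.set_gripper(opening, squeeze=None): opening from 0.0 (shut) to 1.0 (fully open); squeeze is the grip in N (None keeps the last); returns when the fingers have stopped.
- r.sleep(seconds).
- r.inverse_kinematics(position, orientation): joint angles nearest the present ones, or None.
- optics.get_image(name): name is "scene" or "top" or "wrist"; returns a dict with "pixels" (384x512x3 uint8, red, green, blue), "depth" (384x512 float32, m along the optical axis (not along the pixel's ray), 0 where there is no reading), "fx", "fy", "cx", "cy" (pixels), "D" ([k1, k2, p1, p2, k3] as OpenCV has them; the pictures are not rectified), "camera_from_world" (4x4, takes a point from world to camera coordinates); the wrist camera has in their place "mount" (4x4, takes a point from camera to tool coordinates, whose origin is the TCP and whose axes are the flange's). Camera axes: x right, y down, z forward; pixel columns grow to the right and rows downward; lengths in m; the calibration is good to about 2 mm. A picture is of the moment at which its call begins: read the wrist's pose just before it.
A pose or a line that the arm cannot do raises r.PlanningError and nothing moves.
- r.hand_in(): hands the job in, once; it reports no verdict.
Readings, each from a call of its own:
- r.current_t(): time.
- r.current_q(): joint angles.
- r.current_qvel(): joint speeds.
- r.current_effort(): joint torques, N m.
- r.current_tool_pos(): TCP position.
- r.current_ee_rot(): TCP orientation.
- r.current_contact_force(): force on the tool from outside, world axes, zero at the start.
- r.current_torque(): the same for the moment, N m.
- r.current_opening(): opening from 0.0 (shut) to 1.0 (fully open).
Only numpy, scipy, OpenCV 4.12 (cv2) and the standard library are available. Lean on these libraries where they do the work, as an engineer would, in place of code of your own. Each camera call takes 0.05 s, during which the arm holds its last target.

## Working session

There is one attempt and no reset: what is moved stays moved. The work goes in short steps, each a Python script; the robot and the scene stay as the last script left them, time stands still between calls to the robot, and variables do not carry over. Pictures are saved under pics/ and viewed, and the job is handed in when it is done.

```bash
mkdir -p pics; ls; python3 - <<'E'
from cell import r, optics
import cv2,numpy as np
print(r.current_t(), r.current_tool_pos(), r.current_ee_rot(), r.finger_overhang)
for n in ["scene","top"]:
    o=optics.get_image(n)
    np.savez(f"/tmp/{n}.npz",**o)
    cv2.imwrite(f"pics/{n}0.png",o["pixels"][:,:,::-1])
    print(n,o["fx"],o["D"],o["camera_from_world"])
E
```

```text
pics
0.0 [ 0.15394833 -0.52769093  0.25274148] [ 9.89950573e-01  1.41412543e-01 -3.81664687e-05 -5.94694087e-04] 0.022
scene 448.15955532065107 [-0.07222128  0.          0.          0.          0.        ] [[ 0.08975177  0.99587239  0.01352036  0.03090276]
 [ 0.59293942 -0.04252083 -0.80412363 -0.29893033]
 [-0.80022963  0.08018827 -0.59430832  1.69418977]
 [ 0.          0.          0.          1.        ]]
top 431.9257309844495 [0.00162223 0.         0.         0.         0.        ] [[ 0.01316602 -0.99991034 -0.00244395 -0.0678216 ]
 [-0.98677718 -0.01259814 -0.16159233  0.59289104]
 [ 0.16154706  0.00453916 -0.98685457  1.09368651]
 [ 0.          0.          0.          1.        ]]
```

View pics/scene0.png

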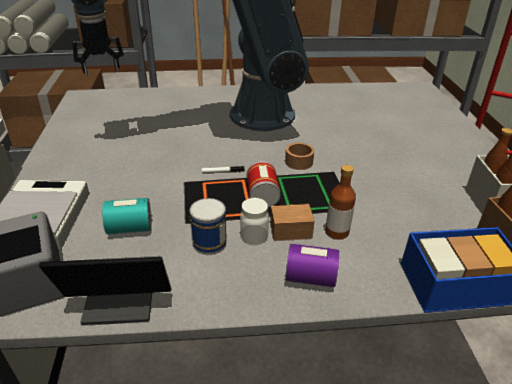

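View pics/top0.png

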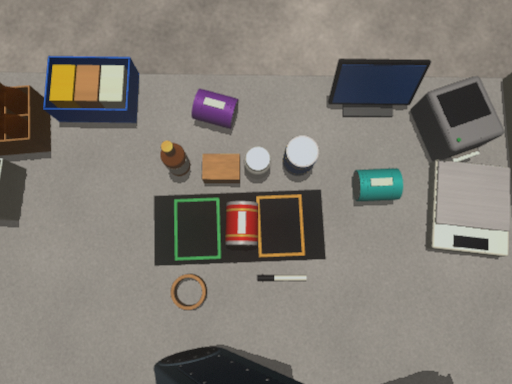

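Candidates in the top view are the red tin on the mat (242,223), the purple look-alike (215,108), the turquoise look-alike (379,184) and the standing blue tin (301,153). The red one matches the description. The green bay is at (197,229) and the orange bay at (281,226). I'll check a close crop and measure.

```bash
cat > h.py <<'E'
import numpy as np, cv2
from cell import r, optics
def K(o): return np.array([[o["fx"],0,o["cx"]],[0,o["fy"],o["cy"]],[0,0,1.]])
def rays(o,uv):
    n=cv2.undistortPoints(np.asarray(uv,float).reshape(-1,1,2),K(o),np.asarray(o["D"],float)).reshape(-1,2)
    return np.c_[n,np.ones(len(n))]
def wfc(o): return np.linalg.inv(o["camera_from_world"])
def onplane(o,uv,z):
    T=wfc(o); d=rays(o,uv)@T[:3,:3].T; c=T[:3,3]
    return c+d*((z-c[2])/d[:,2])[:,None]
def cloud(o,mask):
    v,u=np.nonzero(mask&(o["depth"]>0)); T=wfc(o)
    return (rays(o,np.c_[u,v])*o["depth"][v,u][:,None])@T[:3,:3].T+T[:3,3]
def hsv(o): return cv2.cvtColor(o["pixels"],cv2.COLOR_RGB2HSV)
def comp(m):
    n,l,s,c=cv2.connectedComponentsWithStats(m.astype(np.uint8)); 
    return l==1+np.argmax(s[1:,4])
def green(o):
    h=hsv(o); return comp((h[...,0]>45)&(h[...,0]<75)&(h[...,1]>120)&(h[...,2]>70))
def orange(o):
    h=hsv(o); return comp((h[...,0]>8)&(h[...,0]<22)&(h[...,1]>180)&(h[...,2]>150))
def red(o):
    h=hsv(o); return comp(((h[...,0]<6)|(h[...,0]>174))&(h[...,1]>140)&(h[...,2]>60))
def rect(o,m,z):
    v,u=np.nonzero(m); p=onplane(o,np.c_[u,v],z)[:,:2]
    (c,s,a)=cv2.minAreaRect((p*1000).astype(np.float32)); return np.array(c),s,a
def tin(o):
    """axis centre from cloud of the whole tin: region = hull of red mask, heights >40mm"""
    m=red(o).astype(np.uint8); k=cv2.findNonZero(m); hull=cv2.convexHull(k)
    mm=np.zeros_like(m); cv2.fillConvexPoly(mm,hull,1)
    return cloud(o,mm>0)
E
python3 - <<'E'
from h import *
for n in ["top","scene"]:
    o=dict(np.load(f"/tmp/{n}.npz"))
    print(n,"green",rect(o,green(o),.004),"\n orange",rect(o,orange(o),.004))
    p=tin(o); print("zmax",np.percentile(p[:,2],[5,50,90,99]))
    t=p[p[:,2]>.06]
    c,s,a=cv2.minAreaRect((t[:,:2]*1000).astype(np.float32)); print(" tin",c,s,a, len(t))
    # cylinder fit
    from scipy.optimize import least_squares
    def f(q):
        d=np.array([np.cos(q[2]),np.sin(q[2])]); w=t[:,:2]-q[:2]
        l=-w[:,0]*d[1]+w[:,1]*d[0]; return np.hypot(l,t[:,2]-q[3])-.042
    w0=np.array(c)/1000
    # keep x along d fixed at w0
    s=least_squares(f,[w0[0],w0[1],0,.046],loss="soft_l1",f_scale=.002); print(" fit",s.x,np.sqrt(np.mean(s.fun**2)))
o=dict(np.load("/tmp/top.npz"))
cv2.imwrite("pics/crop.png",cv2.resize(o["pixels"][130:320,140:340,::-1],None,fx=4,fy=3.1,interpolation=2)[:600])
h=hsv(o)
for n,(u,v) in dict(bottle=(176,160),carton=(221,167),jar=(258,160),blue=(301,153),tape=(189,292),marker=(282,278)).items():
    z=dict(bottle=.1,carton=.06,jar=.1,blue=.11,tape=.048,marker=.016)[n]; print(n,onplane(o,[(u,v)],z).round(3), o["depth"][v,u])
E
```

```text
top green (array([504.94812012,  69.13795471]), (165.69764709472656, 124.47276306152344), 3.051222085952759) 
 orange (array([491.46859741, -77.85209656]), (1.5504658222198486e-05, 5.411705017089844), 0.744769275188446)
zmax [0.06181612 0.07877742 0.08562544 0.08820757]
 tin (516.0604248046875, -26.727210998535156) (57.610748291015625, 29.11602210998535) 0.8571066856384277 254
 fit [ 0.75910014 -0.0534903  -0.00809419  0.04504632] 0.0015596735034622792
scene green (array([494.59790039,  67.74206543]), (144.2502899169922, 125.4246826171875), 2.5607614517211914) 
 orange (array([787.10180664, 512.34796143]), (113.63446807861328, 69.08450317382812), 0.02492591179907322)
zmax [-0.63564601 -0.24584645  0.12171704  0.23961215]
 tin (-384.9071350097656, 1169.829345703125) (29.320138931274414, 34.13933563232422) 64.86476135253906 237
 fit [-0.42755051  1.18664931  2.1439766   0.15378254] 0.027875469894289545
bottle [[0.671 0.117 0.1  ]] 1.0680135
carton [[0.663 0.004 0.06 ]] 1.1441542
jar [[ 0.674 -0.093  0.1  ]] 1.1032116
blue [[ 0.691 -0.201  0.11 ]] 1.0951505
tape [[0.339 0.079 0.048]] 1.1473773
marker [[ 0.376 -0.161  0.016]] 1.1437863
```

View pics/crop.png

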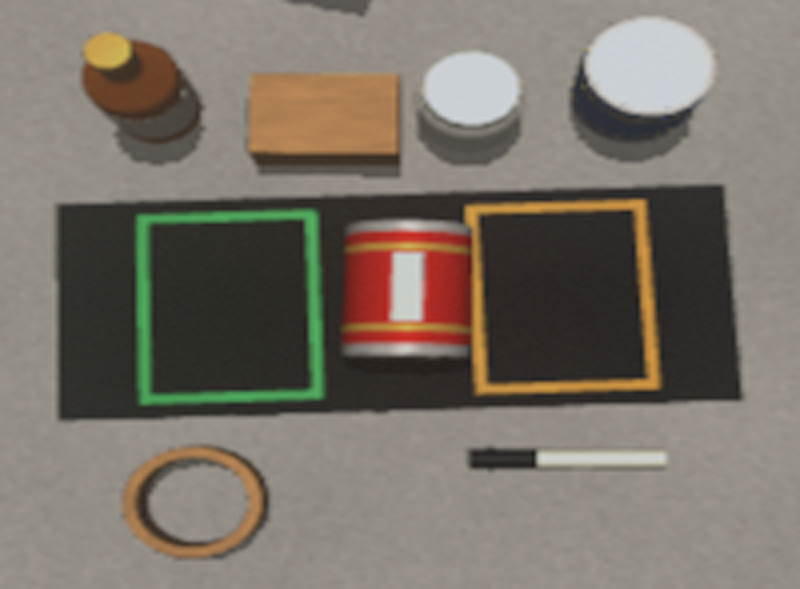

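```bash
cat >> h.py <<'E'
from scipy.optimize import least_squares
def fit(o,guess,rad=.09):
    """cylinder fit from the height-filtered cloud around a guess (x,y): returns centre x,y, yaw, axis height"""
    p=cloud(o,np.ones(o["depth"].shape,bool))
    t=p[(np.abs(p[:,:2]-guess)<[.075,.06]).all(1)&(p[:,2]>.055)&(p[:,2]<.1)]
    def f(q):
        d=np.array([np.cos(q[1]),np.sin(q[1])]); w=t[:,:2]-[guess[0],q[0]]
        l=-w[:,0]*d[1]+w[:,1]*d[0]; return np.hypot(l,t[:,2]-q[2])-.042
    s=least_squares(f,[guess[1],0,.046],loss="soft_l1",f_scale=.002)
    y0,yaw,z=s.x; d=np.array([np.cos(yaw),np.sin(yaw)])
    top=t[t[:,2]>.07]; l=(top[:,:2]-[guess[0],y0])@d
    lo,hi=np.percentile(l,[1,99]); m=(lo+hi)/2
    c=np.array([guess[0],y0])+m*d
    return c,yaw,z,hi-lo,np.sqrt(np.mean(s.fun**2)),len(t)
E
python3 - <<'E'
from h import *
for n in ["top","scene"]:
    o=dict(np.load(f"/tmp/{n}.npz"))
    c=fit(o,np.array([.51,-.035])); print(n,c); print(fit(o,c[0]))
o=dict(np.load("/tmp/top.npz"))
h=hsv(o); g=green(o); v,u=np.nonzero(g)
# image-only tin check: silhouette of the white patch etc. -> hull of red mask on z=.06
v,u=np.nonzero(red(o)); print(u.min(),u.max(),v.min(),v.max(), onplane(o,[(u.min(),v.mean()),(u.max(),v.mean())],.06))
p=cloud(o,g); print("green z",np.median(p[:,2]),np.median(p,axis=0))
m=np.zeros(g.shape,bool); m[165:285,140:340]=1
p=cloud(o,m); 
for z in np.arange(0,.1,.01): print(z.round(2),((p[:,2]>z-.005)&(p[:,2]<z+.005)).sum())
E
```

```text
top (array([ 0.51663156, -0.05114238]), np.float64(-0.007034102905964388), np.float64(0.044848128127518504), np.float64(0.10756208558245772), np.float64(0.002649050397230339), 1352)
(array([ 0.51663156, -0.05114238]), np.float64(-0.007034176248767346), np.float64(0.04484812790575482), np.float64(0.10756208519367148), np.float64(0.002649050263722875), 1352)
scene (array([ 0.51856413, -0.05449556]), np.float64(-0.004434721229955523), np.float64(0.04479612887621262), np.float64(0.11270487666118598), np.float64(0.0071270375949135404), 867)
(array([ 0.51856354, -0.05450871]), np.float64(-0.004477120369932396), np.float64(0.0447972133897182), np.float64(0.1127039489259802), np.float64(0.0071150991460769844), 870)
226 237 211 233 [[ 0.51763839 -0.01221096  0.06      ]
 [ 0.51800629 -0.04068319  0.06      ]]
green z 0.0028648225396834537 [0.49825017 0.07407938 0.00286482]
0.0 18413
0.01 1826
0.02 148
0.03 82
0.04 153
0.05 271
0.06 674
0.07 348
0.08 639
0.09 448
```

```bash
python3 - <<'E'
from h import *
r.set_gripper(0.0)
q=[1.,0,0,0]
P=[.517,-.064,.20]
print(r.inverse_kinematics(P,q), r.inverse_kinematics([.51,.1,.11],q))
r.move_to(P,q); print(r.current_t(),r.current_tool_pos(),r.current_ee_rot(),r.current_contact_force(),r.current_opening())
r.move_linear([.517,-.064,.13],vel=.1)
print(r.current_t(),r.current_contact_force())
for n in ["scene","top","wrist"]:
    o=optics.get_image(n); cv2.imwrite(f"pics/{n}1.png",o["pixels"][:,:,::-1])
    if n!="wrist": print(n,fit(o,np.array([.517,-.052])))
E
cd pics; python3 -c "
import cv2,numpy as np
a=cv2.imread('scene1.png')[130:260,160:380];b=cv2.imread('wrist1.png')
cv2.imwrite('c1.png',np.hstack([cv2.resize(a,(400,300)),cv2.resize(b,(400,300))]))"
```

```text
[-2.12544124e-01  3.62769408e-01  1.78053669e+00 -4.44089210e-16
  9.98286554e-01  1.35825220e+00] [ 1.04029459e-01  4.96290005e-01  1.84563590e+00 -4.44089210e-16
  7.99666752e-01  1.67482579e+00]
2.9917 [ 0.51701645 -0.06464755  0.20008833] [ 9.99999928e-01 -3.60095390e-04  9.64695111e-05  7.68171009e-05] [0.80230345 0.34382786 0.27584946] -0.004074266251280745
3.8417 [0.2842302  1.14078336 0.23754014]
scene (array([ 0.52025407, -0.0544686 ]), np.float64(-0.00023785980375621066), np.float64(0.04480901340729631), np.float64(0.11072115294541321), np.float64(0.007206609042857195), 824)Traceback (most recent call last):
  File "<stdin>", line 11, in <module>
  File "h.py", line 43, in fit
    lo,hi=np.percentile(l,[1,99]); m=(lo+hi)/2
          ~~~~~~~~~~~~~^^^^^^^^^^
    return _quantile_unchecked(
        a, q, axis, out, overwrite_input, method, keepdims, weights)
    return _ureduce(a,
                    func=_quantile_ureduce_func,
    ...<5 lines>...
                    overwrite_input=overwrite_input,
                    method=method)
    r = func(a, **kwargs)
    result = _quantile(arr,
                       quantiles=q,
    ...<2 lines>...
                       out=out,
                       weights=wgt)
    slices_having_nans = np.isnan(arr[-1, ...])
                                  ~~~^^^^^^^^^
IndexError: index -1 is out of bounds for axis 0 with size 0
[ WARN:0@0.037] global loadsave.cpp:275 findDecoder imread_('wrist1.png'): can't open/read file: check file path/integrity
Traceback (most recent call last):
cv2.error: OpenCV(4.12.0) /io/opencv/modules/imgproc/src/resize.cpp:4208: error: (-215:Assertion failed) !ssize.empty() in function 'resize'
```

```bash
cd pics; python3 -c "
import cv2
cv2.imwrite('c1.png',cv2.resize(cv2.imread('scene1.png')[110:260,160:380],(800,545),interpolation=2))"
```

```text
(no output)
```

View pics/c1.png

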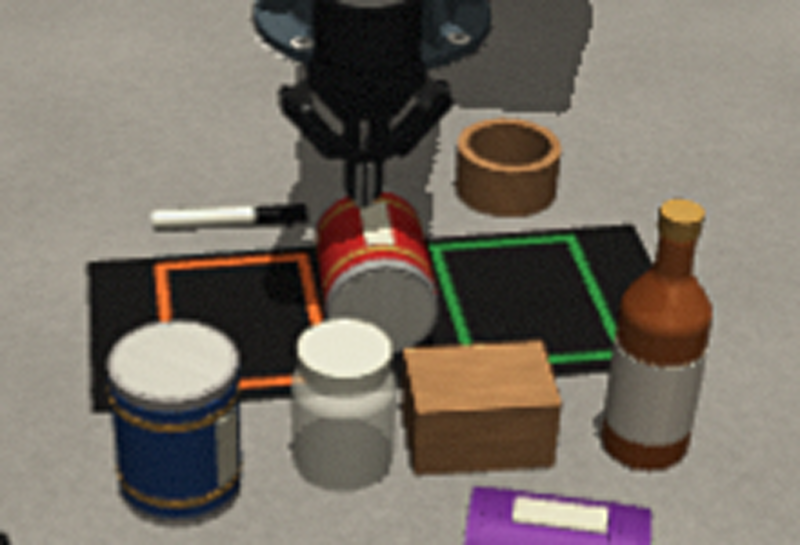

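The scene view shows the shut fingertips (365,190 in the crop) just above the red tin's top, slightly on the orange side. The way to the green bay is clear. Next I'll press down and do the first stroke.

```bash
cat >> h.py <<'E'
def F(n=4):
    f=[]
    for _ in range(n): f.append(r.current_contact_force()); r.sleep(.01)
    return np.mean(f,0)
def press(x,y,z0,target=3.,zmin=.103):
    r.move_linear([x,y,z0],vel=.1); r.sleep(.1); b=F(); z=z0
    while z>zmin:
        z-=.001; r.move_linear([x,y,z],vel=.03); f=F()-b
        if abs(f[2])>target: break
    return z,f,b
E
python3 - <<'E'
from h import *
z,f,b=press(.517,-.063,.116)
print(r.current_t(),z,f,b,r.current_tool_pos())
if abs(f[2])>1.5:
    p=r.current_tool_pos()
    r.move_linear([.517,-.063+.044,z],vel=.06)
    print(r.current_t(),F()-b,r.current_tool_pos())
    r.move_linear([.517,-.063+.044,.13],vel=.15)
    o=optics.get_image("scene"); cv2.imwrite("pics/scene2.png",o["pixels"][:,:,::-1])
    print(fit(o,np.array([.517,-.03])))
    cv2.imwrite("pics/c2.png",cv2.resize(o["pixels"][110:260,160:380,::-1],(800,545),interpolation=2))
E
```

```text
6.35 0.109 [-3.65403396 -0.29902509  9.4972402 ] [0.03276472 0.17334552 0.09456636] [ 0.51714957 -0.06312062  0.10968041]
7.2333 [-0.3915365   0.17940342  6.45948924] [ 0.51728451 -0.01926876  0.10932784]
(array([ 0.5200546 , -0.03255363]), np.float64(-0.004200334602554061), np.float64(0.044643753997434026), np.float64(0.10987003276996399), np.float64(0.0072456908140680195), 834)
```

View pics/c2.png

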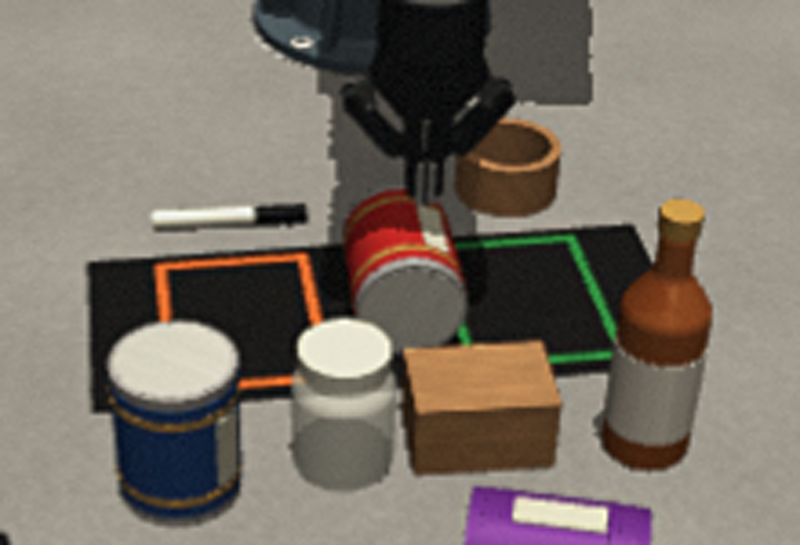

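The tin rolled 22 mm for 44 mm of tip travel, so there was no slip. I'll repeat the stroke.

```bash
cat >> h.py <<'E'
def look(g,name=None):
    o=optics.get_image("scene")
    if name: cv2.imwrite(f"pics/{name}.png",cv2.resize(o["pixels"][110:260,160:380,::-1],(800,545),interpolation=2))
    a=fit(o,np.array(g)); a=fit(o,a[0]); return a
def stroke(y,tr,x=.517):
    "y: tin centre (top-camera scale), tr: tin travel"
    p=r.current_tool_pos(); r.move_linear([x,y-.5*tr,.122],vel=.15)
    z,f,b=press(x,y-.5*tr,.114)
    print("press",z,f.round(1))
    if f[2]<1.5: raise SystemExit("no contact")
    r.move_linear([x,y+1.5*tr,z],vel=.06); print(" end",(F()-b).round(1),r.current_tool_pos().round(4))
    r.move_linear([x,y+1.5*tr,.124],vel=.1)
E
python3 - <<'E'
from h import *
y=-.029
for i in range(2):
    stroke(y,.024); a=look([.517,y+.024],f"s{i}"); print(r.current_t(),a); y=a[0][1]+.0034
E
```

```text
press 0.109 [-2.8 -0.5  9.8]
 end [ 1.9 -0.2  2.4] [0.5172 0.0067 0.1091]
11.05 (array([ 0.52005343, -0.00872825]), np.float64(-0.0022411549656645565), np.float64(0.044755084162099064), np.float64(0.10990752857618427), np.float64(0.007338613981767394), 835)
press 0.109 [-3.  -0.8 10. ]
 end [ 1.1 -0.   3.5] [0.5172 0.0304 0.1091]
14.5 (array([0.52007092, 0.01496822]), np.float64(0.0009351982342162504), np.float64(0.04458805938567788), np.float64(0.11021097032942148), np.float64(0.007235353849351467), 827)
```

View pics/s1.png

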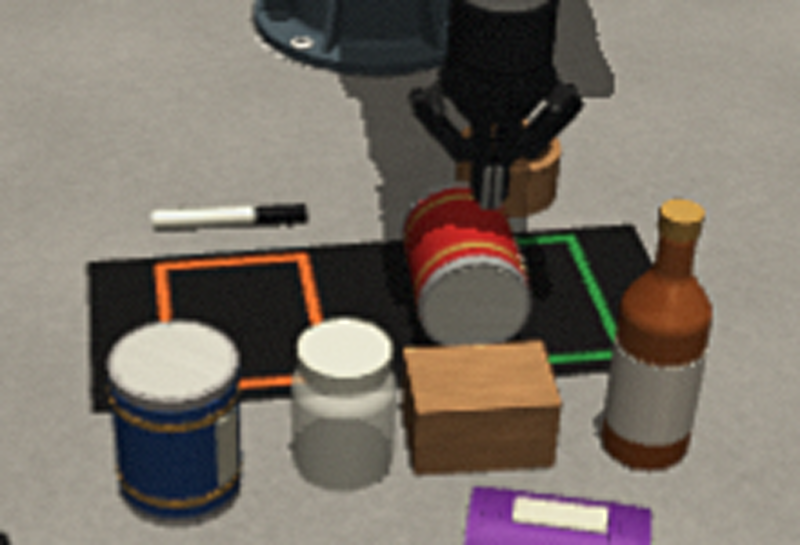

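The tin is rolling steadily, face centre (472,300) in the crop, with about 51 mm left. Two more strokes, then I'll back off and measure with the top camera.

```bash
python3 - <<'E'
from h import *
y=.0184
for i in range(2):
    stroke(y,.0245); a=look([.517,y+.0245],f"t{i}"); print(r.current_t(),a); y=a[0][1]+.0034
r.move_linear([.517,y+.03,.22],vel=.2)
r.move_to([.30,-.35,.25],[1.,0,0,0])
o=optics.get_image("top"); cv2.imwrite("pics/top5.png",o["pixels"][:,:,::-1])
cv2.imwrite("pics/topc5.png",cv2.resize(o["pixels"][130:320,140:340,::-1],None,fx=4,fy=3.1,interpolation=2))
a=fit(o,np.array([.517,.069])); a=fit(o,a[0]); print(r.current_t(),a)
C=np.array([.50495,.06914]);th=.05325
d=a[0]-C; print("bay frame",d[0]*np.cos(th)+d[1]*np.sin(th),-d[0]*np.sin(th)+d[1]*np.cos(th),a[1]-th)
E
```

```text
press 0.109 [-3.3 -0.9  9.3]
 end [0.5 0.1 2.5] [0.5172 0.0548 0.1091]
17.9667 (array([0.5197247, 0.0394323]), np.float64(-0.0004693655661852111), np.float64(0.044638755840549986), np.float64(0.11128567781618544), np.float64(0.0071925384509012105), 822)
press 0.109 [-3.5 -0.4  9.1]
 end [0.1 0.8 3.2] [0.5172 0.0793 0.1091]
21.4333 (array([0.52016048, 0.06363878]), np.float64(0.0013646449847639782), np.float64(0.044602801386431405), np.float64(0.11034636064320234), np.float64(0.00715150302646191), 820)
23.9333 (array([0.51731429, 0.06695382]), np.float64(-0.0006058931720118797), np.float64(0.04477790487864205), np.float64(0.10715494979306274), np.float64(0.00257270846572517), 1366)
bay frame 0.012230402058096546 -0.0028411647644853927 -0.05385589317201188
```

View pics/topc5.png

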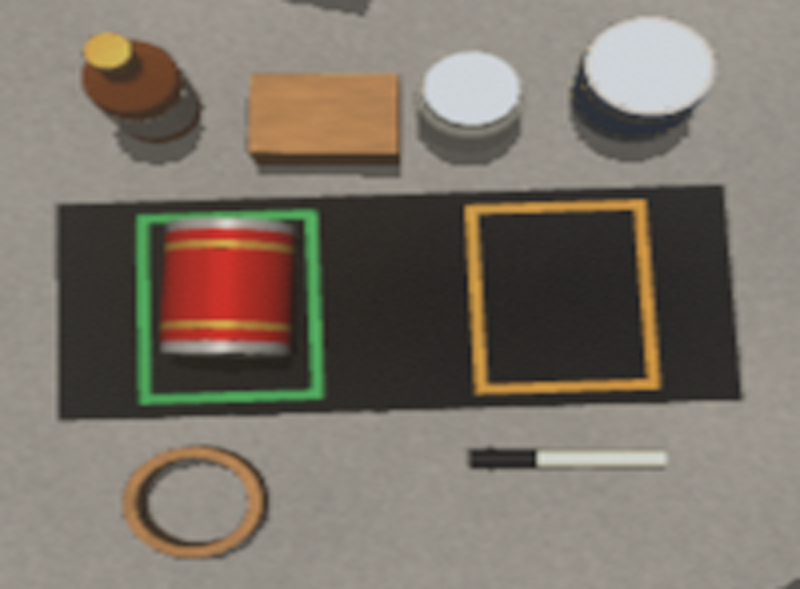

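```bash
python3 - <<'E'
from h import *
o=optics.get_image("top"); print(fit(o,np.array([.5173,.067]))[:2], r.current_contact_force()); r.hand_in(); print(r.current_t())
E
```

```text
(array([0.51718117, 0.06693437]), np.float64(-0.0036964867800165922)) [-0.4154136   0.28469223  0.70151862]
the job is handed in; nothing more can be done
the job is handed in; nothing more can be done
```

I rolled the red tin into the green bay and handed the job in. I used five slow strokes along its top with the gripper shut, pressing with up to about 10 N. The tin travelled half as far as the fingertips each time, so it rolled without slipping, about 118 mm or 2.8 rad in all.

**Last check (top camera, arm withdrawn):** all three readings are inside the limits.

| Measure | Reading | Limit |
|---|---|---|
| Offset from bay centre in the rolling direction | −2.8 mm | 15 mm |
| Offset along the tin's axis | +12 mm | 25 mm |
| Axis angle to the bay's x | about 0.055 rad | 0.25 rad |

- **At rest:** a second picture just before hand-in gave the same position to 0.2 mm.
- **Bystanders:** they look unmoved next to the first picture. I compared them by eye and did not measure them.
- **Clear of the tin:** the arm was well away, and the force reading was only noise (under 1 N).
- **Disagreement between cameras:** the scene camera read the tin about 3 mm lower in y than the top camera throughout. I corrected for that, and it is well inside the margins.

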